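# Send the toy tugboat bow first down the workshop chute

## Robot

A 6-joint arm with a two-finger parallel gripper is mounted at the origin on the work surface. World frame = base frame: x ahead of the robot, y to its left, z up, the work surface at z = 0. Lengths are in mm, angles in rad, forces in N, time in s.
With the tool pointing down it reaches from about 300 to 825 mm from the base axis. Payload 5.4 kg.
Tool frame: the origin (TCP) lies between the finger pads; the fingertips stand ctrl.tips_ahead ahead of it and the grasp point (between the pads) lies 3 mm ahead of it (ctrl.tips_ahead is the distance from the TCP to the fingertips, in mm); z points along the fingers, y is the line along which they close (so a half turn about z gives the same grasp; the last joint's range is limited). The gripper opens to 92 mm and grips with 3 to 60 N. Pads are 20 mm wide; open, the fingers measure 128 mm over their backs; the gripper's body (75 mm by 189 mm) begins 69 mm behind the grasp point.
Start: joints at [-1.438, 0.158, 1.597, -0, 1.386, -0.21], TCP at [193.248, -541.536, 236.601] pointing down, gripper open.
Joint ranges: [-2.91, 2.91], [-0.94, 2.29], [0.18, 2.7], [-1.29, 4.43], [0.17, 2.64], [-3, 3]. Speed limits (rad/s): [2.57, 2.57, 3.14, 3.14, 3.14, 3.14].

## Interface

Orientations are given as a unit quaternion [x, y, z, w].
In Python, from cell import readout, snapshot, ctrl gives the robot as it stands.
- The arm moves only by the tool apply_moves, never from a script. Its argument "deltas" is a list of rows, each a list of 3 entries, a list of its own where there are three numbers: the finger opening in mm, from 0 to 91.9, then the shift along the tool's x, y, z in mm, then the turn, a rotation vector about the tool's x, y, z in degrees. A call has 1 to 12 rows; each row shifts and turns the commanded pose from where the row before left it, along the tool's axes as they then stand; what a row does not reach is not made up. A row lasts 1/8 s, in which the tool goes at most 62.5 mm and 10.7 degrees, less where a joint would pass 70% of its speed; a pose out of reach is approached as far as the arm can. A call with a gripper value outside its range is refused whole. The fingers move at their own pace and stop on an object; "force" is the grip in N (left out, the last holds). Time passes only in rows, so rows that do not move let the fingers close. It gives the time, the measured TCP pose, the force, the opening and the grip force at its end, in the units of the state.
- readout.state(): the state, without advancing time (a new reading comes with each control period).
- snapshot(name): name is "scene" or "top" or "wrist"; returns a dict with "pixels" (400x640x3 uint8, red, green, blue), "vertical_fov" (degrees; the focal length in pixels is half the picture's height over the tangent of half this angle, whatever the lens; pixels are square), "cx", "cy" (the principal point, pixels), "k1" (the pictures are not rectified: a ray, as slopes to the right and down, at radius r is drawn at 1 + k1 r^2 times it, then the intrinsics apply), "R" (3x3) and "t" (3): a world point X has camera coordinates R X + t; the wrist camera has in their place "mount" (4x4, takes a point from camera to tool coordinates, whose origin is the TCP and whose axes are the flange's). Camera axes: x right, y down, z forward; pixel columns grow to the right and rows downward; lengths in mm; the calibration is good to about 2 mm. A picture is of the moment at which its call begins: read the wrist's pose just before it. There is no depth.
- ctrl.sign_off(): hands the job in; it is judged then, once.
The state is a dict: "time_s": time; "joint_positions": joint angles; "qvel": joint speeds; "joint_torque": joint torques, N m; "eef_pos": TCP position; "tool_rot": TCP orientation; "contact_force": force on the tool from outside, world axes, zero at the start; "torque": the same for the moment, N m; "gripper_width": finger opening in mm; "grasp_force": force on a finger pad.
Only numpy, scipy, OpenCV 4.12 (cv2) and the standard library are available. Lean on these libraries where they do the work, as an engineer would, in place of code of your own. Each camera call takes 0.05 s, during which the arm holds its last target. There are 200 camera calls.

## Task

Pick up the unfinished wooden tugboat, the one with both a pointed bow and a wheelhouse, and let it go gently, just above the floor of the chute's flared upper end, bow downhill, so that it slides down by itself and comes to rest with its bow home in the V-shaped stop at the bottom. Leave the square-ended barge where it stands.

Things in the scene. Friction and masses are not known exactly. Their poses are not given: they have to be found in the camera images.
- tug: Beech toy tugboat, 75 g, upright: flat-bottomed hull 20 mm high, 44 wide, parallel part 60 long plus a pointed 90-degree bow (82 overall), square stern. Mid-hull stands the wheelhouse to grip: block 32 long, 30 wide, from 20 to 60 mm above the underside; chimney on it to 74 mm. Origin: underside, below the wheelhouse's centre. x to the bow, y to its left, z up.
- tug_bow (a point): Tip of the tugboat's bow, half way up the hull: 52 mm ahead of tug along its x, 10 mm up. Lookalikes nearby lack either the pointed bow or the wheelhouse.
- chute: Open trough, slippery white floor sloping 25 degrees, walls 18 mm high and 8 thick, fixed on a stand. Origin: floor surface at the bottom, at the apex of the V stop (90-degree notch opening uphill), 36 mm above the bench. x downhill along the floor, y across, z square to the floor. Boat home: its origin is near x = -52 mm. Crosswise it jams; stern first it does not fit the V.
- chute_load (a point): Loading point: floor surface of the flared upper end, at x = -190 mm, y = 0 of chute, for the boat's origin; same axes. Floor starts at x = -270 mm, 88 mm between the walls, narrowing evenly to 56 mm at x = -160 mm and straight from there. A boat let go here, level or parallel to the floor, slides at once.
- barge: The barge, a lookalike to leave alone: same wood, width, heights and wheelhouse as the tugboat, but both ends square, 84 mm long. Origin: centre of its underside; x along its length.
Not all that is in view belongs to the job. What is shaped like the tug but yellow is not meant.

How it is judged:
By the outcome, as a careful person would: the job done as asked, in the order asked, and still so for the second after the job is handed in, with the robot touching nothing.
It also fails if it takes over 38 s, if anything falls off the work surface, if the arm or the gripper's body presses on something with over 40 N, if the wrist force passes 120 N, or if a joint passes its speed limit or range.

## Working session

There is one attempt and no reset: what is moved stays moved. The work goes in short steps, Python scripts to look and compute and a tool call to move; the robot and the scene stay as the last step left them, time stands still between calls to the robot, and variables do not carry over. Pictures are saved under pics/ and viewed, at most 10 in all, crops included, and the job is handed in when it is done.

Besides the shell and the picture viewer there is one more tool, called after "Emit:" as a command line: name --argument value ..., lists and objects as JSON in quotes. apply_moves: Moves the arm, as the interface text tells. Its arguments: {"type":"object","properties":{"deltas":{"type":"array"},"force":{"type":"number"}},"required":["deltas"]}

```bash
mkdir -p pics; cat > h.py <<'E'
import numpy as np, cv2
from scipy.spatial.transform import Rotation as Ro
from cell import readout, snapshot, ctrl
def snap(name,fn=None):
    st=readout.state(); s=snapshot(name); p=np.array(s["pixels"])
    if fn: cv2.imwrite('pics/'+fn,p[:,:,::-1])
    f=p.shape[0]/2/np.tan(np.radians(s["vertical_fov"])/2)
    if "R" in s:
        R=np.array(s["R"]);t=np.array(s["t"])
    else:
        M=np.array(s["mount"]);T=np.eye(4);T[:3,:3]=Ro.from_quat(st["tool_rot"]).as_matrix();T[:3,3]=st["eef_pos"]
        W=np.linalg.inv(T@M);R=W[:3,:3];t=W[:3,3]
    K=np.array([[f,0,s["cx"]],[0,f,s["cy"]],[0,0,1.]])
    return dict(p=p,K=K,k1=s["k1"],R=R,t=t)
def ray(c,uv):
    uv=np.array(uv,float).reshape(-1,2)
    d=(uv-c["K"][:2,2])/c["K"][0,0]
    x=d.copy()
    for _ in range(30): x=d/(1+c["k1"]*(x**2).sum(1,keepdims=True))
    D=np.c_[x,np.ones(len(x))]@c["R"]
    return -c["R"].T@c["t"], D
def onplane(c,uv,z):
    o,D=ray(c,uv); return o+D*((z-o[2])/D[:,2])[:,None]
def tri(c1,a,c2,b):
    o1,D1=ray(c1,a);o2,D2=ray(c2,b);out=[]
    for d1,d2 in zip(D1,D2):
        s=np.linalg.lstsq(np.c_[d1,-d2],o2-o1,rcond=None)[0]
        p,q=o1+s[0]*d1,o2+s[1]*d2; out.append([*((p+q)/2),np.linalg.norm(p-q)])
    return np.array(out)
def proj(c,X):
    x=np.array(X).reshape(-1,3)@c["R"].T+c["t"];x=x[:,:2]/x[:,2:]
    x=x*(1+c["k1"]*(x**2).sum(1,keepdims=True)); return x*c["K"][0,0]+c["K"][:2,2]
E
python3 - <<'E'
from h import *
import pickle
a=snap("scene","scene.png");b=snap("top","top.png");pickle.dump((a,b),open('c.pkl','wb'))
for c in(a,b): print(-c["R"].T@c["t"],c["K"][0,0],c["k1"])
print(readout.state(),ctrl.tips_ahead)
E
```

```text
[1159.97203051   58.37465662  944.75437129] 401.78063694261766 -0.057470353152046585
[ 399.49585062    3.15676961 1060.9602953 ] 469.07899595955394 -0.13709740943063087
{'time_s': 0.1, 'joint_positions': array([-1.43808534e+00,  1.58974444e-01,  1.59811186e+00, -6.19180119e-06,
        1.38619909e+00, -2.10112093e-01]), 'qvel': array([-0.00051054, -0.00174273, -0.00255513, -0.00166771,  0.00023981,
       -0.00127469]), 'joint_torque': array([ 1.20225370e-03, -3.86502528e+01, -3.22959995e+01,  7.03659724e-02,
        3.38769774e-02, -5.37019457e-05]), 'eef_pos': array([ 193.18435681, -541.0105779 ,  235.72107255]), 'tool_rot': array([ 9.85344527e-01,  1.70573872e-01,  2.97063766e-05, -8.45856706e-04]), 'contact_force': array([ 0.31657782, -0.75617513,  0.45525629]), 'torque': array([3.04125316e-05, 6.02711013e-02, 1.70688498e-02]), 'grasp_force': 0.0, 'gripper_width': 91.7257998529185} 22.0
```

View pics/scene.png

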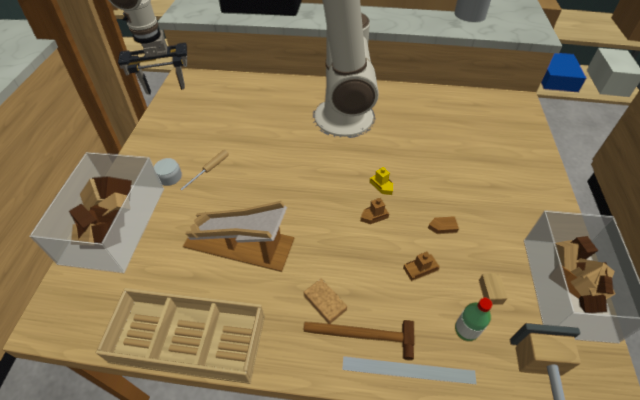

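View pics/top.png

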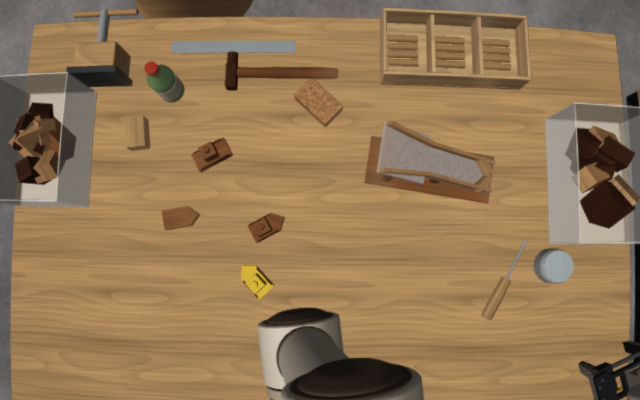

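The top view shows the tug at about (267,226) with its bow to the upper right, and the barge at (212,153). The yellow boat is at (257,281) and the hull without a wheelhouse at (180,217). The chute's flared end is near (395,150) and its V stop near (487,178). Next I'll enlarge both.

```bash
python3 - <<'E'
from h import *
import pickle
a,b=pickle.load(open('c.pkl','rb'))
t=b["p"][:,:,::-1]; s=a["p"][:,:,::-1]
r=lambda i,x,y,w,h,k:cv2.resize(i[y:y+h,x:x+w],None,fx=k,fy=k,interpolation=cv2.INTER_CUBIC)
A=r(t,360,110,140,100,5); cv2.imwrite('pics/ct.png',A)
B=r(s,180,190,120,85,6);cv2.imwrite('pics/cs.png',B)
C=r(t,240,200,60,50,9);cv2.imwrite('pics/tt.png',C)
E
```

```text
(no output)
```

View pics/ct.png

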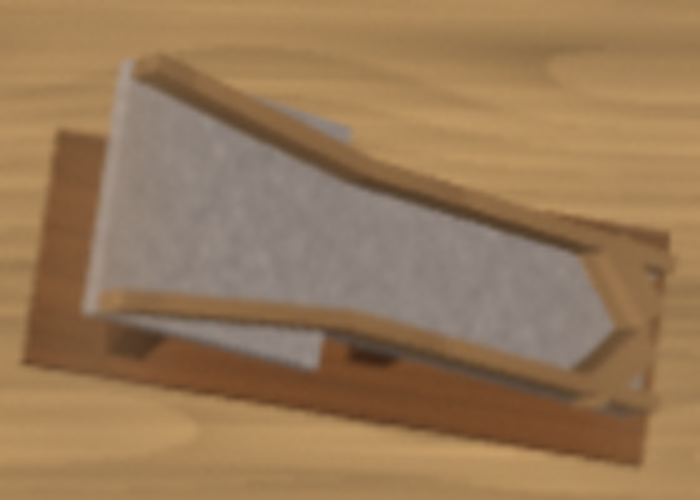

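View pics/cs.png

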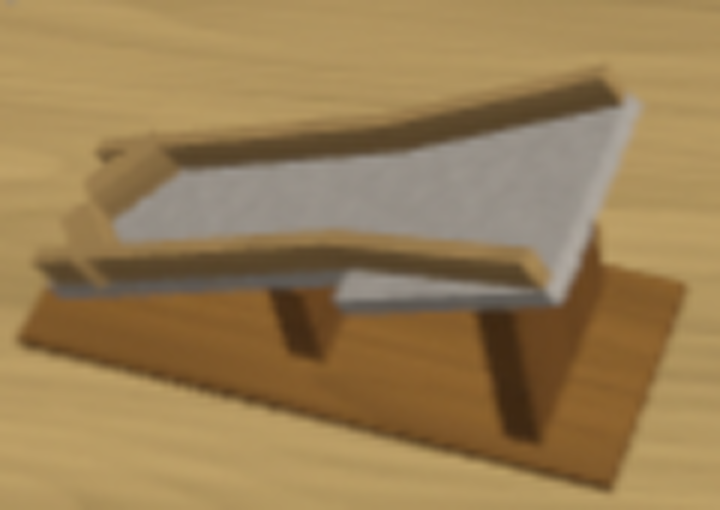

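View pics/tt.png

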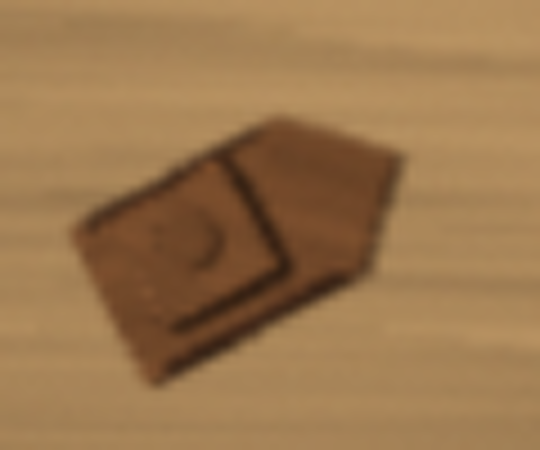

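The crops show the chute's upper-end corners, with the V tip at about (615,325) in the top crop and (115,220) in the scene crop. The tug's hull outline is clear, with its bow tip at crop (405,155). Now I'll turn these into positions.

```bash
python3 - <<'E'
from h import *
import pickle
a,b=pickle.load(open('c.pkl','rb'))
T=lambda x:np.array(x)/5+[360,110]-.4; S=lambda x:np.array(x)/6+[180,190]-.4
P=tri(b,T([(127,62),(90,312),(615,325)]),a,S([(560,300),(638,100),(115,220)]))
print(P.round(1), np.linalg.norm(P[0]-P[1]))
m=(P[0]+P[1])[:3]/2; d=P[2,:3]-m; L=np.linalg.norm(d);print('len',L,'slope',np.degrees(np.arcsin(-d[2]/L)),'yaw',np.degrees(np.arctan2(d[1],d[0])))
w=(P[1]-P[0])[:2];print('yaw from end',np.degrees(np.arctan2(w[1],w[0]))+90)
H=onplane(b,np.array([(405,155),(280,118),(372,272),(155,385),(72,235)])/9+[240,200]-.45,20)[:,:2]
print(H.round(1),[round(float(np.linalg.norm(H[i]-H[i-1])),1) for i in range(5)])
mb=(H[1]+H[2])/2;ms=(H[3]+H[4])/2;
for x in (H[0]-mb,mb-ms,H[0]-ms): print(np.linalg.norm(x),np.degrees(np.arctan2(x[1],x[0])))
x=H[0]-ms;x/=np.linalg.norm(x);print('origin',H[0]-52*x, ms+30*x)
s=readout.state();print(Ro.from_quat(s["tool_rot"]).as_matrix().round(3))
E
```

```text
[[ 6.502e+02 -1.215e+02  1.449e+02  8.000e-01]
 [ 5.483e+02 -1.072e+02  1.460e+02  6.000e-01]
 [ 5.645e+02 -3.573e+02  4.000e+01  9.000e-01]] 102.94501327968635
len 267.1166216954952 slope 23.247797724248535 yaw -98.14700448070975
yaw from end 262.0336894111706
[[464.8  84.8]
 [473.5 115.9]
 [435.8  92.3]
 [407.1 145.4]
 [443.7 166.9]] [84.8, 32.4, 44.5, 60.3, 42.5]
21.87421334353496 -62.3001003149703
59.67156401455817 -60.64041757352575
81.53906212955627 -61.085597366175975
origin [439.69463632 130.28937137] [439.9175009  129.88589263]
[[ 0.942  0.336 -0.   ]
 [ 0.336 -0.942  0.002]
 [ 0.    -0.002 -1.   ]]
```

Boat sizes check out (82 / 60 / 44), and so do the chute's 245 mm plan length and 103 mm upper end. The tug is at (440,130) with yaw -61°, and the chute runs downhill at yaw -98°. The load point is about (589,-186.5,116). I'll carry the tool above the tug first, then turn it.

Emit:
apply_moves --deltas '[[80, [38.2, -45.8, 0], [0, 0, 0]], [80, [38.2, -45.8, 0], [0, 0, 0]], [80, [38.2, -45.8, 0], [0, 0, 0]], [80, [38.2, -45.8, 0], [0, 0, 0]], [80, [38.2, -45.8, 0], [0, 0, 0]], [80, [38.2, -45.8, 0], [0, 0, 0]], [80, [38.2, -45.8, 0], [0, 0, 0]], [80, [38.2, -45.8, 0], [0, 0, 0]], [80, [38.2, -45.8, 0], [0, 0, 0]], [80, [38.2, -45.8, 0], [0, 0, 0]], [80, [38.2, -45.8, 0], [0, 0, 0]], [80, [38.2, -45.8, 0], [0, 0, 0]]]'

```text
time_s: 1.6
eef_pos: [440.4, 132.3, 236.4]
tool_rot: [0.985, 0.171, 0.0, 0.0]
contact_force: [1.1, -0.8, 0.3]
gripper_width: 80.1
grasp_force: 0.0
```

Emit:
apply_moves --deltas '[[70, [0, 0, 0], [0, 0, -9.94]], [70, [0, 0, 0], [0, 0, -9.94]], [70, [0, 0, 0], [0, 0, -9.94]], [70, [0, 0, 0], [0, 0, -9.94]], [70, [0, 0, 0], [0, 0, -9.94]], [70, [0, 0, 0], [0, 0, -9.94]], [70, [0, 0, 0], [0, 0, -9.94]], [70, [0, 0, 0], [0, 0, -9.94]], [70, [0, 0, 0], [0, 0, -9.94]], [70, [0, 0, 0], [0, 0, -9.94]], [70, [0, 0, 0], [0, 0, 0]], [70, [0, 0, 0], [0, 0, 0]]]'

```text
time_s: 3.1
eef_pos: [440.1, 130.2, 236.4]
tool_rot: [0.508, 0.861, -0.0, -0.0]
contact_force: [-0.2, 0.2, -0.1]
gripper_width: 70.0
grasp_force: 0.0
```

```bash
python3 - <<'E'
from h import *
c=snap("wrist","w1.png")
import pickle;pickle.dump(c,open('w1.pkl','wb'))
s=readout.state();print(s["time_s"],s["eef_pos"],s["joint_positions"].round(2));M=Ro.from_quat(s["tool_rot"]).as_matrix();print(M.round(3))
o=-c["R"].T@c["t"];print(o)
E
```

```text
3.15 [440.13964336 130.14720578 236.43512677] [ 0.02 -0.15  1.91  0.    1.39 -0.48]
[[-0.483  0.875 -0.   ]
 [ 0.875  0.483  0.   ]
 [ 0.    -0.    -1.   ]]
[407.08944426 193.0347976  384.31852969]
```

View pics/w1.png

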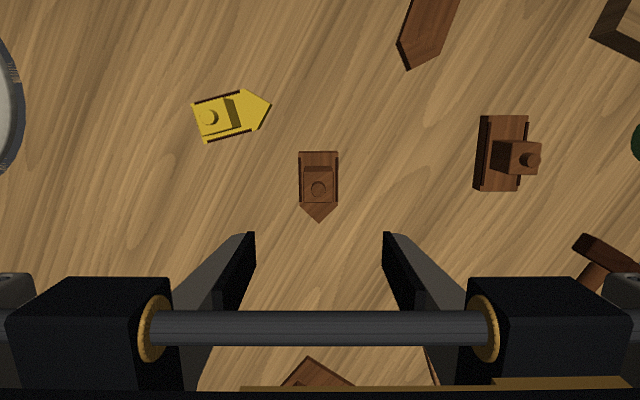

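The wrist view has the tug centred and upright in the frame: stern corners at (299,152) and (338,152), bow tip at (319,222). The barge (500,152) and the yellow boat (230,115) are well clear.

```bash
python3 - <<'E'
from h import *
import pickle;c=pickle.load(open('w1.pkl','rb'))
hsv=cv2.cvtColor(c["p"],cv2.COLOR_RGB2HSV)[140:230,285:355]
g=cv2.cvtColor(c["p"],cv2.COLOR_RGB2GRAY)[140:230,285:355]
_,m=cv2.threshold(cv2.GaussianBlur(g,(3,3),0),0,255,cv2.THRESH_BINARY_INV+cv2.THRESH_OTSU)
k=max(cv2.findContours(m,0,2)[0],key=cv2.contourArea)
ap=cv2.approxPolyDP(k,5,True)[:,0]+[285,140];print(ap.tolist(),cv2.contourArea(k))
H=onplane(c,ap,20)[:,:2];print(H.round(1))
H=onplane(c,[(319,222),(299.5,152),(338,152)],20)[:,:2];x=H[0]-(H[1]+H[2])/2;print(np.linalg.norm(x),np.linalg.norm(H[1]-H[2]),np.degrees(np.arctan2(x[1],x[0])),H[0]-52*x/np.linalg.norm(x))
E
```

```text
[[299, 151], [298, 201], [319, 222], [337, 204], [337, 151]] 2428.0
[[407.1 148.6]
 [432.7  98.1]
 [465.7  87.7]
 [473.2 116.5]
 [443.5 168.7]]
80.55238303416522 42.14597666162369 -60.90479379459372 [440.40521481 133.1241049 ]
```

Close look agrees with the first estimate to 3 mm and 0.2°. Descending to TCP z≈46, with fingertips 4 mm above the deck, then gripping.

Emit:
apply_moves --deltas '[[60, [1, 0, 50], [0, 0, 0]], [60, [0, 0, 50], [0, 0, 0]], [60, [0, 0, 40], [0, 0, 0]], [60, [0, 0, 25], [0, 0, 0]], [60, [0, 0, 15], [0, 0, 0]], [60, [0, 0, 10], [0, 0, 0]], [60, [0, 0, 0], [0, 0, 0]], [28, [0, 0, 0], [0, 0, 0]], [26, [0, 0, 0], [0, 0, 0]], [26, [0, 0, 0], [0, 0, 0]], [26, [0, 0, 0], [0, 0, 0]], [26, [0, 0, 0], [0, 0, 0]]]' --force 15

```text
time_s: 4.65
eef_pos: [440.1, 131.0, 47.0]
tool_rot: [0.507, 0.862, 0.0, 0.0]
contact_force: [-0.6, 0.8, 4.1]
gripper_width: 30.3
grasp_force: 15.0
```

Gripped: 30.3 mm at 15 N. Lifting, carrying toward the chute, then turning and tilting.

Emit:
apply_moves --deltas '[[26, [0, 0, -20], [0, 0, 0]], [26, [0, 0, -50], [0, 0, 0]], [26, [0, 0, -50], [0, 0, 0]], [26, [0, 0, -50], [0, 0, 0]], [26, [-16, -2, -35], [0, 0, 0]], [26, [-50, -5, 0], [0, 0, 0]], [26, [-50, -5, 0], [0, 0, 0]], [26, [-50, -5, 0], [0, 0, 0]], [26, [-50, -5, 0], [0, 0, 0]], [26, [-50, -5, 0], [0, 0, 0]], [26, [-50, -5, 0], [0, 0, 0]], [26, [-50, -4, 0], [0, 0, 0]]]'

```text
time_s: 6.15
eef_pos: [586.2, -207.9, 250.9]
tool_rot: [0.507, 0.862, 0.0, -0.0]
contact_force: [0.1, 0.7, 0.3]
gripper_width: 30.0
grasp_force: 15.0
```

Emit:
apply_moves --deltas '[[26, [0, 0, 0], [0, 0, 7.44]], [26, [0, 0, 0], [0, 0, 7.44]], [26, [0, 0, 0], [0, 0, 7.44]], [26, [0, 0, 0], [0, 0, 7.44]], [26, [0, 0, 0], [0, 0, 7.44]], [26, [0, 0, 0], [0, 5, 0]], [26, [0, 0, 0], [0, 5, 0]], [26, [0, 0, 0], [0, 5, 0]], [26, [0, 0, 0], [0, 5, 0]], [26, [0, 0, 0], [0, 5, 0]], [26, [0, 0, 0], [0, 0, 0]], [26, [0, 0, 0], [0, 0, 0]]]'

```text
time_s: 7.65
eef_pos: [586.0, -206.2, 251.4]
tool_rot: [0.738, 0.64, 0.163, -0.142]
contact_force: [-0.5, 0.5, -0.5]
gripper_width: 30.0
grasp_force: 15.0
```

```bash
python3 - <<'E'
from h import *
s=readout.state();print(s["time_s"],s["eef_pos"],s["joint_positions"].round(2),s["gripper_width"],s["grasp_force"]);M=Ro.from_quat(s["tool_rot"]).as_matrix();print(M.round(3))
y=np.radians(-98.05);t=np.radians(25);xc=np.array([np.cos(y)*np.cos(t),np.sin(y)*np.cos(t),-np.sin(t)]);n=np.array([np.cos(y)*np.sin(t),np.sin(y)*np.sin(t),np.cos(t)])
print('ang',(-M[:,0])@xc,-M[:,2]@n)
L=np.array([589,-186.5,116.3]);tgt=L+n*49;print(tgt,'tool delta',M.T@(tgt-s["eef_pos"]))
print('boat org err in chute xyz',[(s["eef_pos"]-47.3*n-L)@v for v in(xc,np.cross(n,xc),n)])
import pickle
a=snap("wrist");b=snap("scene");pickle.dump((a,b),open('h.pkl','wb'))
w=a["p"];z=cv2.resize(b["p"][150:290,150:330],None,fx=3,fy=3,interpolation=2)
h=np.zeros((420,640,3),np.uint8)
cv2.imwrite('pics/w2.png',w[:,:,::-1]);cv2.imwrite('pics/s2.png',z[:,:,::-1])
E
```

```text
7.65 [ 585.98534137 -206.15501316  251.44871611] [-0.71  0.38  1.36  0.36  1.65 -0.59] 29.976379868129733 14.99907910823822
[[ 0.129  0.99   0.06 ]
 [ 0.898 -0.142  0.417]
 [ 0.422 -0.    -0.907]]
ang 0.9999981313991626 0.999999240921215
[ 586.10006797 -207.00424026  160.70908156] tool delta [-39.00288994   0.25336412  81.93366835]
boat org err in chute xyz [np.float64(-39.095742967702854), np.float64(-0.23251951283828914), np.float64(83.58946478350298)]
```

View pics/w2.png

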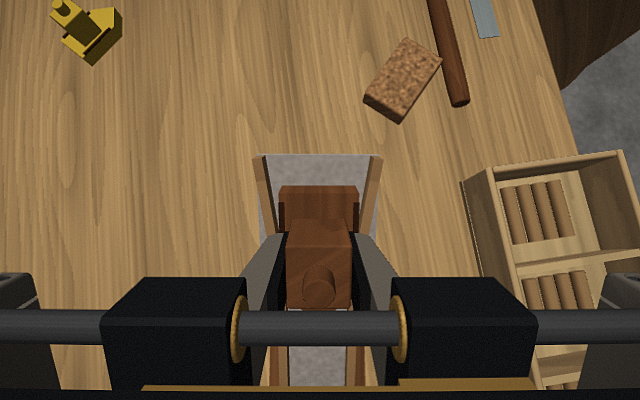

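The tilted boat sits centred over the chute: stern mid-column 319, and the chute's upper corners at (257,154) and (382,155) give 319.5. I'll use those corners to check the chute's position.

```bash
python3 - <<'E'
from h import *
import pickle;a,b=pickle.load(open('h.pkl','rb'))
for z in(146,150):
  E=onplane(a,[(257,154),(382,155)],z);print(z,E.round(1),np.linalg.norm(E[0]-E[1]),E.mean(0))
print(proj(a,[[650.2,-121.5,150],[548.3,-107.2,150]]))
E
```

```text
146 [[ 548.8 -107.8  146. ]
 [ 653.8 -123.7  146. ]] 106.20357622850752 [ 601.31691674 -115.7269456   146.        ]
150 [[ 549.4 -109.2  150. ]
 [ 652.8 -124.9  150. ]] 104.62856341231985 [ 601.11755427 -117.02895199  150.        ]
[[378.19292152 151.59164691]
 [255.44608149 151.94709871]]
```

Wrist view agrees within 1 mm sideways, and the end is 104.6 mm wide at z=150, which confirms that height. Descending vertically to about 10 mm above.

Emit:
apply_moves --deltas '[[26, [-8.4, 0.5, 18.1], [0, 0, 0]], [26, [-12.7, 0.5, 27.2], [0, 0, 0]], [26, [-8.4, 0, 18.1], [0, 0, 0]], [26, [-4.2, 0, 9.1], [0, 0, 0]], [26, [-1.7, 0, 3.6], [0, 0, 0]], [26, [-0.8, 0, 1.8], [0, 0, 0]], [26, [0, 0, 0], [0, 0, 0]], [26, [0, 0, 0], [0, 0, 0]]]'

```text
time_s: 8.75
eef_pos: [587.2, -206.7, 166.3]
tool_rot: [0.738, 0.64, 0.164, -0.141]
contact_force: [1.2, -0.3, -0.2]
gripper_width: 30.0
grasp_force: 15.0
```

Emit:
apply_moves --deltas '[[26, [-0.4, 0, 0.9], [0, 0, 0]], [26, [-0.4, 0, 0.9], [0, 0, 0]], [26, [-0.4, 0, 0.9], [0, 0, 0]], [26, [0, 0, 0], [0, 0, 0]], [26, [0, 0, 0], [0, 0, 0]]]'

```text
time_s: 9.38
eef_pos: [587.0, -206.4, 162.7]
tool_rot: [0.738, 0.639, 0.164, -0.142]
contact_force: [0.5, 0.3, -0.8]
gripper_width: 30.1
grasp_force: 15.0
```

```bash
python3 - <<'E'
from h import *
s=readout.state();print(s["time_s"],s["eef_pos"],s["contact_force"])
b=snap("scene")
cv2.imwrite('pics/s3.png',cv2.resize(b["p"][150:290,150:330,::-1],None,fx=4,fy=4,interpolation=2))
E
```

```text
9.375 [ 586.95523757 -206.38473244  162.74176049] [ 0.52469405  0.30587264 -0.77338189]
```

View pics/s3.png

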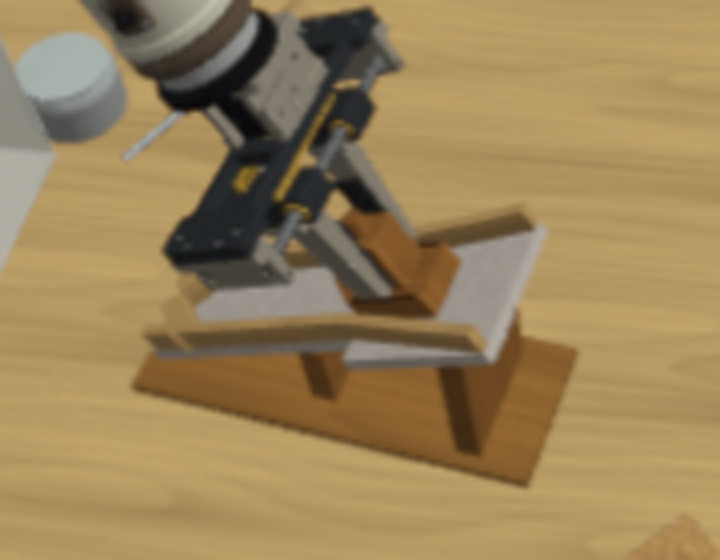

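The scene view shows the boat parallel to the floor between the walls with no contact yet. Creeping down 1 mm steps, watching the force.

Emit:
apply_moves --deltas '[[26, [-0.4, 0, 0.9], [0, 0, 0]], [26, [0, 0, 0], [0, 0, 0]], [26, [-0.4, 0, 0.9], [0, 0, 0]], [26, [0, 0, 0], [0, 0, 0]]]'

```text
time_s: 9.93
eef_pos: [586.9, -206.3, 160.6]
tool_rot: [0.738, 0.639, 0.164, -0.142]
contact_force: [0.9, -0.7, -0.7]
gripper_width: 29.8
grasp_force: 15.0
```

Emit:
apply_moves --deltas '[[26, [-0.4, 0, 0.9], [0, 0, 0]], [26, [0, 0, 0], [0, 0, 0]], [26, [0, 0, 0], [0, 0, 0]]]'

```text
time_s: 10.3
eef_pos: [587.1, -206.5, 160.0]
tool_rot: [0.738, 0.639, 0.164, -0.142]
contact_force: [0.0, 0.2, 1.0]
gripper_width: 30.2
grasp_force: 15.0
```

Predicted gap is about 1 mm and there's no contact. Releasing.

Emit:
apply_moves --deltas '[[50, [0, 0, 0], [0, 0, 0]], [50, [0, 0, 0], [0, 0, 0]], [50, [0, 0, 0], [0, 0, 0]], [50, [0, 0, 0], [0, 0, 0]], [50, [0, 0, 0], [0, 0, 0]], [50, [0, 0, 0], [0, 0, 0]], [50, [0, 0, 0], [0, 0, 0]], [50, [0, 0, 0], [0, 0, 0]]]'

```text
time_s: 11.3
eef_pos: [587.0, -206.3, 159.8]
tool_rot: [0.738, 0.639, 0.164, -0.142]
contact_force: [0.3, 1.4, -0.0]
gripper_width: 49.8
grasp_force: 0.0
```

```bash
python3 - <<'E'
from h import *
b=snap("scene")
cv2.imwrite('pics/s4.png',cv2.resize(b["p"][150:290,150:330,::-1],None,fx=4,fy=4,interpolation=2))
E
```

```text
(no output)
```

View pics/s4.png

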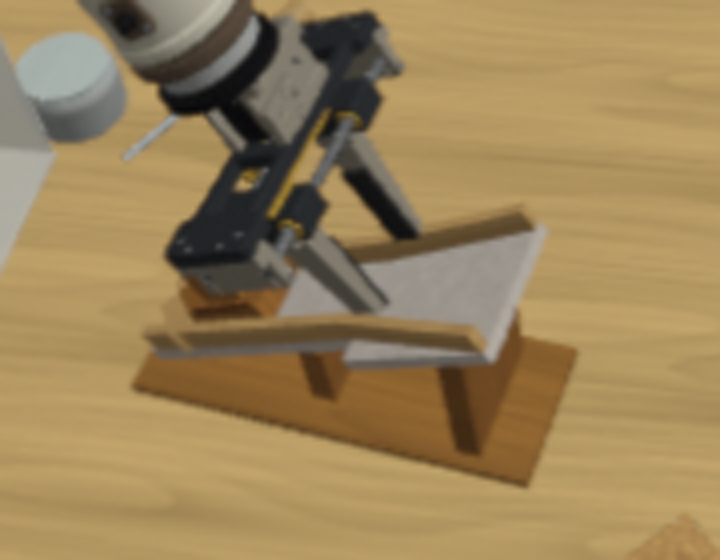

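The tug has slid to the bottom. Retreating straight up, then uphill for a clear view.

Emit:
apply_moves --deltas '[[50, [8.4, 0, -18.1], [0, 0, 0]], [50, [16.8, 0, -36.3], [0, 0, 0]], [50, [16.8, 0, -36.3], [0, 0, 0]], [50, [45, 0, 21], [0, 0, 0]], [50, [45, 0, 21], [0, 0, 0]], [50, [45, 0, 21], [0, 0, 0]], [50, [45, 0, 21], [0, 0, 0]], [50, [0, 0, 0], [0, 0, 0]], [50, [0, 0, 0], [0, 0, 0]]]'

```text
time_s: 12.48
eef_pos: [615.3, -10.5, 260.8]
tool_rot: [0.738, 0.64, 0.164, -0.141]
contact_force: [0.7, -0.3, -0.4]
gripper_width: 49.8
grasp_force: 0.0
```

```bash
python3 - <<'E'
from h import *
print(readout.state()["eef_pos"])
b=snap("scene");t=snap("top")
A=cv2.resize(b["p"][180:270,170:300],(520,360),interpolation=2);B=cv2.resize(t["p"][110:210,370:500],None,fx=2,fy=2,interpolation=2)
h=np.zeros((360,780,3),np.uint8);h[:,:520]=A;h[:200,520:]=B
cv2.imwrite('pics/s5.png',h[:,:,::-1])
E
```

```text
[615.34201346 -10.52047069 260.76242174]
```

View pics/s5.png

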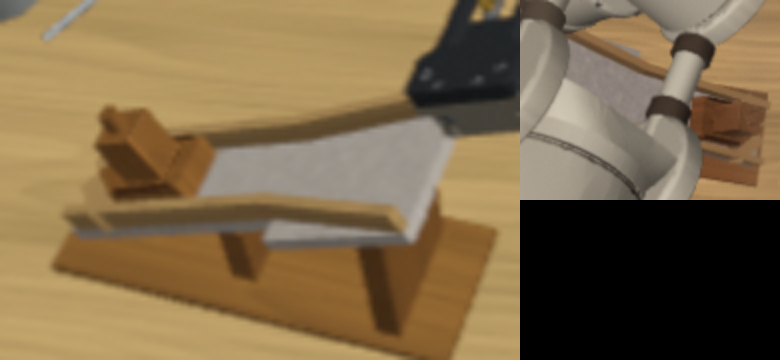

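The tug lies at the bottom, upright and aligned, with its stern deck corners near crop (215,148) and (180,197). I'll compare that with the home pose numerically.

```bash
python3 - <<'E'
from h import *
b=snap("scene")
y=np.radians(-98.05);t=np.radians(25);xc=np.array([np.cos(y)*np.cos(t),np.sin(y)*np.cos(t),-np.sin(t)]);n=np.array([np.cos(y)*np.sin(t),np.sin(y)*np.sin(t),np.cos(t)]);yc=np.cross(n,xc)
O=np.array([590,-186.5,116.3])+190*xc;print(O)
for x in(-82,-92): print(x,((proj(b,[O+x*xc+s*22*yc+20*n for s in(-1,1)])-[170,180])*4).round())
E
```

```text
[ 565.88580368 -357.00167709   36.00253027]
-82 [[202. 139.]
 [174. 191.]]
-92 [[213. 138.]
 [186. 191.]]
```

```bash
python3 - <<'E'
from h import *
from scipy.ndimage import map_coordinates
b=snap("scene")
y=np.radians(-98.05);t=np.radians(25);xc=np.array([np.cos(y)*np.cos(t),np.sin(y)*np.cos(t),-np.sin(t)]);n=np.array([np.cos(y)*np.sin(t),np.sin(y)*np.sin(t),np.cos(t)]);yc=np.cross(n,xc)
O=np.array([590,-186.5,116.3])+190*xc
print('apex pred',proj(b,O),'seen',(198.8,226.3),'corners pred',proj(b,[O-270*xc+s*52*yc for s in(1,-1)]).round(1),'seen (272.9,239.6),(285.9,206.3)')
sat=cv2.cvtColor(b["p"],cv2.COLOR_RGB2HSV)[:,:,1].astype(float)
for yy in(-18,-12,-6,0,6,12,18):
  xs=np.arange(-290,-60.,1);p=proj(b,[O+x*xc+yy*yc for x in xs])
  v=map_coordinates(sat,[p[:,1],p[:,0]],order=1)
  w=v<75; i=np.where(w)[0]
  print(yy,xs[i[0]] if len(i) else None,xs[i[-1]] if len(i) else None,v[::20].round().astype(int).tolist())
E
```

```text
apex pred [[199.23284686 227.55608471]] seen (198.8, 226.3) corners pred [[272.2 238.8]
 [285.8 205.4]] seen (272.9,239.6),(285.9,206.3)
-18 -274.0 -77.0 [115, 25, 25, 24, 24, 26, 24, 26, 25, 24, 25, 165]
-12 -275.0 -77.0 [116, 26, 24, 24, 23, 25, 25, 25, 24, 24, 25, 167]
-6 -274.0 -78.0 [117, 27, 25, 24, 24, 25, 25, 23, 26, 24, 24, 170]
0 -274.0 -78.0 [116, 29, 25, 24, 25, 24, 25, 25, 25, 24, 25, 169]
6 -274.0 -79.0 [119, 28, 25, 24, 24, 25, 25, 25, 31, 33, 31, 164]
12 -274.0 -149.0 [115, 28, 25, 24, 24, 26, 30, 67, 103, 110, 113, 129]
18 -274.0 -188.0 [113, 25, 25, 24, 31, 66, 115, 127, 129, 129, 130, 128]
```

The floor meets the stern at x ≈ -78 mm in a straight line square to the chute. Home would put it at -82, and the difference is within calibration. The tug is home, so I'm handing in.

```bash
python3 -c "
from h import *
print(ctrl.sign_off())"
```

```text
the job is handed in; nothing more can be done
None
```

The tug slid down the chute and rests bow-first in the V stop, with its stern within about 4 mm of the home position by the camera; I left the barge alone and handed the job in after about 13 s on the robot's clock.

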